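Pipe fit-up: lay the run in the saddles and hold the branch over it

TASK

Lower the long pipe into the two V-saddles, keeping hold of it until it sits, so that it lies level in both with its chalk ring midway between them, and let go. Then pick up the branch stub (the upright one with the thicker collar at its top) and hold it upright and still over the chalk ring, centred on the pipe, with its foot about 15 mm clear above the pipe for tacking. Finish while holding it there: do not put it down or let go, and leave the other things on the bench where they are.

Things in the scene. Friction and masses are not known exactly. Their poses are not given: they have to be found in the camera images.
- pipe: bare steel pipe 260 mm long, 34 mm outside diameter, 0.35 to 0.7 kg, with a 4 mm wide chalk ring around its middle. Origin on its axis at mid-length (inside the chalk ring); x runs along the axis, either end will do. At the start it lies level in the wooden rest, axis 35 mm above the table, free to be gripped at its middle from above.
- saddles: V-saddle fixture bolted to the bench: grey base plate 200 x 60 x 10 mm with two upward-opening 90 degree V's of dark angle iron, each 30 mm long, centred 75 mm either side of the middle along x; V 64 mm wide, inner bottom 35 mm, tips 67 mm above the table; free space between them for a gripper. Origin under the plate's centre at table height; x along the line through both V's.
- seat (a point): the middle of the pipe's axis when it lies properly in the V's: midway between the two V's, 59 mm above the table; axes as the fixture's (the seated pipe's top is then 76 mm above the table)
- rest: low wooden rest fixed to the bench, holding the pipe at the start: two cross strips 26 x 90 mm, 18 mm high, 85 mm either side of its middle along x, with 10 mm chocks beside the pipe (28 mm high overall), joined by a stringer 22 mm wide and 10 mm high under the pipe. Origin under its centre at table height; x along the pipe.
- branch: branch stub: a steel tube 85 mm tall standing upright on the table, 27 mm outside diameter, with a 34 mm diameter collar over its top 32 mm (53 to 85 mm above its foot); 0.15 to 0.31 kg. Origin at the centre of its foot, z up along its axis.
- branch_foot (a point): centre of the branch stub's foot (its bottom end face)
- plain_stub: a shorter plain steel stub without collar, 27 mm diameter, 60 mm tall, standing upright; to be left alone. Origin at the centre of its foot.
- flange: flat steel flange ring, 90 mm outside and 48 mm inside diameter, 10 mm thick, lying flat; to be left alone. Origin at the centre of its underside.
- hammer: hammer lying on the left of the bench; to be left alone
- file: file with wooden handle, 300 mm, lying on the right of the bench; to be left alone
- square: flat aluminium try square, 200 x 135 mm, 4 mm thick, at the back of the bench; to be left alone
- offcut: open steel pipe offcut, 60 mm diameter, 45 mm tall, at the back of the bench; to be left alone

How it is judged (in metres and radians):
On the way, in this order (a step that is already met when the one before it is completed fails the run):
1. the pipe sits in both V-saddles while the fingers still hold it (z of pipe in the frame of seat between -0.008 and 0.008 m and y of pipe in the frame of seat between -0.008 and 0.008 m and x of pipe in the frame of seat between -0.025 and 0.025 m and angle between the x axis of pipe and the x axis of saddles, either way round below 0.08 rad and contact force between pipe and saddles above 0.5 N and contact force between pipe and the fingers above 0.5 N), for 0.05 s.
2. the pipe is let go and lies at rest in both V-saddles (z of pipe in the frame of seat between -0.004 and 0.004 m and y of pipe in the frame of seat between -0.004 and 0.004 m and x of pipe in the frame of seat between -0.025 and 0.025 m and angle between the x axis of pipe and the x axis of saddles, either way round below 0.05 rad and contact force between pipe and saddles above 0.5 N and contact force between pipe and the arm below 0.1 N and contact force between pipe and the fingers below 0.1 N and linear speed of pipe below 0.03 m/s), for 0.2 s.
3. the branch stub is lifted clear of the table in the fingers (contact force between branch and the fingers above 0.5 N and height (world z) of branch_foot above 0.03 m), for 0.2 s.
At the end, for the whole second after the job is handed in: Pipe at rest, untouched, in both V's: middle within 4 mm across and in height, 25 mm along, axis within 0.05 rad. Branch in the fingers alone, still (under 20 mm/s), upright within 0.09 rad, foot centre within 12 mm horizontally of the pipe's middle and 5 to 27 mm above its top (all of step 2 and contact force between branch and the fingers above 0.5 N and contact force between branch and pipe below 0.05 N and contact force between branch and saddles below 0.05 N and horizontal distance between branch_foot and pipe below 0.012 m and z of branch_foot in the frame of seat between 0.022 and 0.044 m and angle between branch's own z axis and vertical below 0.09 rad and linear speed of branch below 0.02 m/s and angular speed of branch below 0.15 rad/s); the arm keeps its last pose, push and grip.
It fails at once if the plain stub is moved more than 30 mm or knocked over (distance of plain_stub from where it was at the start of the episode above 0.03 m or angle between plain_stub's own z axis and vertical above 0.5 rad).
It fails at once if the flange is moved more than 30 mm (distance of flange from where it was at the start of the episode above 0.03 m).
It fails at once if the hammer, file, square or offcut is moved more than 50 mm (distance of any of hammer, file, square, offcut from where it was at the start of the episode above 0.05 m).
It also fails if it takes over 72 s, if anything falls off the work surface, if the arm or the gripper's body presses on something with over 40 N, if the wrist force passes 120 N, or if a joint passes its speed limit or range.

ROBOT

A 6-joint arm with a two-finger parallel gripper is mounted at the origin on the work surface. World frame = base frame: x ahead of the robot, y to its left, z up, the work surface at z = 0. Lengths are in mm, angles in rad, forces in N, time in s.
With the tool pointing down it reaches from about 275 to 875 mm from the base axis. Payload 12.5 kg.
Tool frame: the origin (TCP) lies at the very end of the fingers, on their centre line; the grasp point (between the pads) lies arm.grip_depth behind it (arm.grip_depth is the distance from the TCP to the grasp point, in mm); z points along the fingers, y is the line along which they close (so a half turn about z gives the same grasp; the last joint's range is limited). The gripper opens to 85 mm and grips with 20 to 120 N. Pads are 22 mm wide; open, the fingers measure 114 mm over their backs; the gripper's body (76 mm by 85 mm) begins 54 mm behind the grasp point. The pads swing forward as they close: fully open they stand 13 mm farther back than shut.
Start: joints at [1.079, 0.351, 1.652, -0, 1.139, -0.085], TCP at [217.588, 505.114, 231.29] pointing down, gripper open.
Joint ranges: [-2.75, 2.75], [-0.79, 2.1], [0.01, 2.65], [-1.57, 4.71], [0.07, 3.14], [-2.87, 2.87]. Speed limits (rad/s): [2.22, 2.22, 2.79, 3.14, 3.14, 3.14].

INTERFACE

Orientations are given as a unit quaternion [x, y, z, w].
In Python, from workcell import arm, cam, sensors, close_job gives the robot as it stands (arm), with the cameras (cam), the job as plain functions and the readings (sensors).
- The arm moves only by the tool nudge_tcp, called as a command line: name --argument value ..., lists and objects as JSON in quotes. Schema: {"type":"object","properties":{"deltas":{"type":"string"},"grip_n":{"type":"number"},"only":{"type":"string"},"quiet":{"type":"boolean"},"lines":{"type":"string"}},"required":["deltas"],"additionalProperties":false}. deltas is a string of 1 to 8 rows, parted by a bar, with the numbers parted by commas; each row has 7 numbers: dx, dy, dz in normalised numbers (1 is 80 cm), then a rotation vector rx, ry, rz in parts of the range, where 1.0 means 90 degrees, then the finger opening in mm; each row shifts and turns the commanded pose from where the row before left it, along the tool's axes as they then stand; what a row does not reach is not made up. A row lasts 1/8 s, in which the tool goes at most 62.5 mm and 0.188 rad, less where a joint would pass 70% of its speed; a pose out of reach is approached as far as the arm can. The fingers move at their own pace and stop on an object; grip_n is the grip in N (left out, the last holds). Time passes only in rows, so rows that do not move let the fingers close. The tool returns the time, the measured TCP pose, the force, the opening and the grip force at its end. only (a regular expression) keeps the lines of the reply that match it, lines (a string "A,B") keeps lines A to B, and quiet returns only ok. Input that does not fit is refused with a message, and nothing moves.
- sensors.state(): the state, without advancing time (a new reading comes with each control period).
- cam.read_camera(name): name is "scene" or "side" or "wrist"; returns the picture (384x512x3 uint8, red, green, blue); there is no depth.
- cam.camera_model(name): a dict with "camera_matrix" (3x3 intrinsics, pixels), "rvec" (rotation vector, rad) and "tvec" (3), from world to camera coordinates, as OpenCV has them; the wrist camera has in their place "tool_from_camera" (4x4, takes a point from camera to tool coordinates, whose origin is the TCP and whose axes are the flange's). Camera axes: x right, y down, z forward; pixel columns grow to the right and rows downward; lengths in mm; the calibration is good to about 2 mm. A picture is of the moment at which its call begins: read the wrist's pose just before it. camera_model takes no time and is no camera call.
- close_job(): hands the job in; it is judged then, once.
The state is a dict: "time_s": time; "q": joint angles; "joint_velocities": joint speeds; "effort": joint torques, N m; "eef_pos": TCP position; "ee_rot": TCP orientation; "ft_force": force on the tool from outside, world axes, zero at the start; "torque": the same for the moment, N m; "width": finger opening in mm; "grasp_force": force on a finger pad.
Only numpy, scipy, OpenCV 4.12 (cv2) and the standard library are available. Lean on these libraries where they do the work, as an engineer would, in place of code of your own. Each camera call takes 0.05 s, during which the arm holds its last target. There are 200 camera calls.

## Working session

There is one attempt and no reset: what is moved stays moved. The work goes in short steps, Python scripts to look and compute and a tool call to move; the robot and the scene stay as the last step left them, time stands still between calls to the robot, and variables do not carry over. Pictures are saved under pics/ and viewed, at most 10 in all, crops included, and the job is handed in when it is done.

```bash
ls; mkdir -p pics
```

Run:
```python
from workcell import arm, cam, sensors, close_job
import cv2,numpy as np
s=sensors.state();print(s['eef_pos'],s['ee_rot'],s['width'],arm.grip_depth)
for n in ("scene","side","wrist"):
    im=cam.read_camera(n); cv2.imwrite(f'pics/{n}0.png',im[:,:,::-1]); m=cam.camera_model(n); print(n,{k:np.round(v,3).tolist() for k,v in m.items()})
```

```text
pics
workcell.py
[217.43533363 504.83697549 230.75381798] [ 2.01993975e-01  9.79386584e-01 -5.65719987e-04 -1.79591169e-04] 85.57662903291022 18.700000000000003
scene {'camera_matrix': [[418.972, 0.0, 259.513], [0.0, 418.972, 192.927], [0.0, 0.0, 1.0]], 'rvec': [2.249, 0.62, -0.242], 'tvec': [-537.89, -170.619, 1474.215]}
side {'camera_matrix': [[476.678, 0.0, 255.153], [0.0, 476.678, 186.059], [0.0, 0.0, 1.0]], 'rvec': [0.122, -2.856, 1.216], 'tvec': [610.584, 77.6, 1648.464]}
wrist {'camera_matrix': [[272.606, 0.0, 256.263], [0.0, 272.606, 186.925], [0.0, 0.0, 1.0]], 'tool_from_camera': [[-0.0, -0.948, -0.32, 82.185], [1.0, 0.0, -0.001, -0.097], [0.001, -0.32, 0.948, -141.559], [0.0, 0.0, 0.0, 1.0]]}
```

View pics/scene0.png

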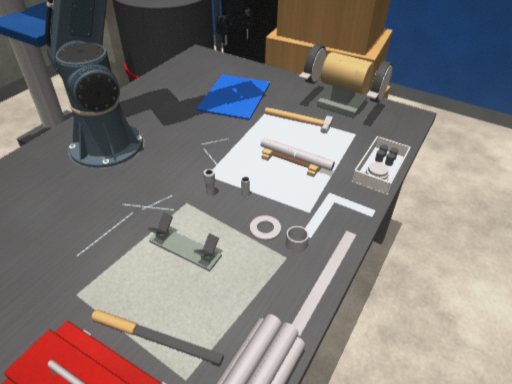

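View pics/side0.png

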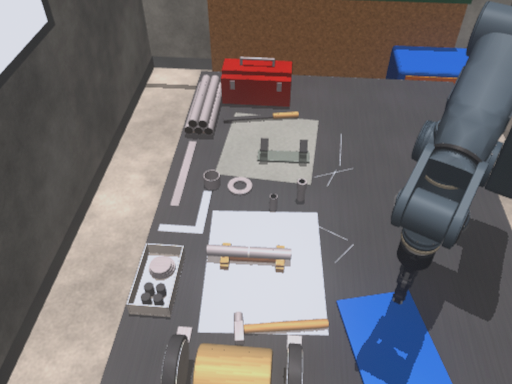

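Scene: pipe at about (297,154), saddles about (186,247), collared branch (209,181), plain stub (245,186). Side: pipe (250,252), saddles (284,155), branch (301,190). I'll zoom in on both.

Create h.py:
```python
import numpy as np,cv2
from workcell import arm, cam, sensors, close_job
from scipy.spatial.transform import Rotation as R
def ray(n,uv,pose=None):
    m=cam.camera_model(n);K=np.array(m['camera_matrix'])
    d=np.linalg.inv(K)@np.array([*uv,1.])
    if n=='wrist':
        T=np.array(m['tool_from_camera']); p,q=pose; r=R.from_quat(q).as_matrix()
        return np.array(p)+r@T[:3,3], r@T[:3,:3]@d
    r=cv2.Rodrigues(np.array(m['rvec']))[0];t=np.array(m['tvec'])
    return -r.T@t, r.T@d
def onplane(n,uv,z,pose=None):
    o,d=ray(n,uv,pose); return o+d*(z-o[2])/d[2]
def proj(n,P,pose=None):
    m=cam.camera_model(n);K=np.array(m['camera_matrix'])
    if n=='wrist':
        T=np.array(m['tool_from_camera']);p,q=pose
        c=T[:3,:3].T@(R.from_quat(q).as_matrix().T@(np.array(P)-p)-T[:3,3])
    else: c=cv2.Rodrigues(np.array(m['rvec']))[0]@np.array(P)+np.array(m['tvec'])
    v=K@c; return v[:2]/v[2]
def two(uv1,uv2):
    (a,d),(b,e)=ray('scene',uv1),ray('side',uv2)
    A=np.stack([d,-e],1);s=np.linalg.lstsq(A,b-a,rcond=None)[0]
    p,q=a+d*s[0],b+e*s[1]; return (p+q)/2,np.linalg.norm(p-q)
```

Run:
```python
import cv2
a=cv2.imread('pics/scene0.png')[130:275,140:345];b=cv2.imread('pics/side0.png')[130:275,195:335]
cv2.imwrite('pics/sc1.png',cv2.resize(a,None,fx=3.9,fy=3.9,interpolation=2))
cv2.imwrite('pics/si1.png',cv2.resize(b,None,fx=4,fy=4,interpolation=2))
```

```text
(no output)
```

View pics/sc1.png

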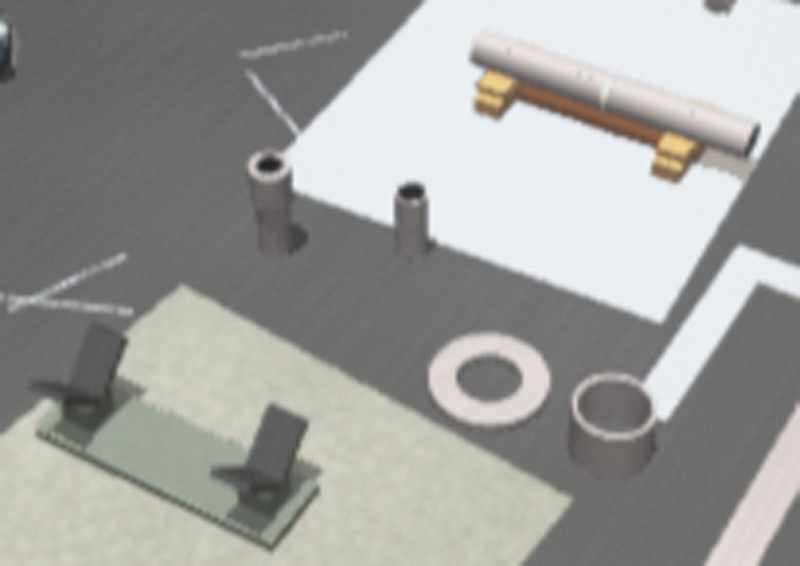

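View pics/si1.png

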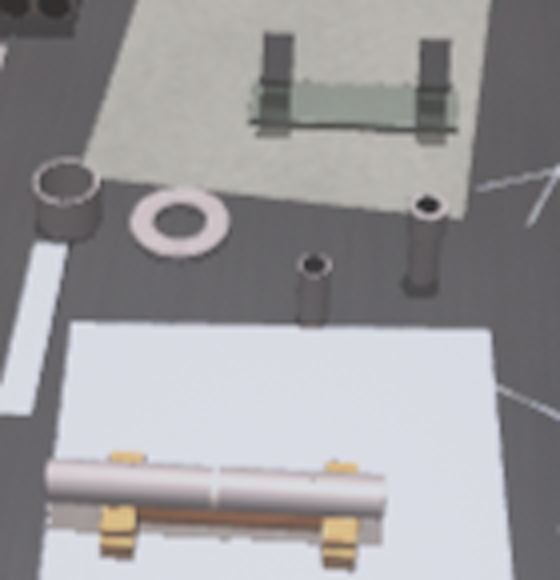

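Run:
```python
from h import *
S=lambda x,y:((x+.5)/3.9-.5+140,(y+.5)/3.9-.5+130)
D=lambda x,y:((x+.5)/4-.5+195,(y+.5)/4-.5+130)
np.set_printoptions(precision=1,suppress=True)
print('ring',two(S(605,92),D(215,487)),onplane('scene',S(605,92),44),onplane('side',D(215,487),46))
print('pipe ends',onplane('side',D(48,477),46),onplane('side',D(385,494),46),onplane('scene',S(478,48),44),onplane('scene',S(755,135),35))
print('branch top',onplane('scene',S(269,164),85),onplane('side',D(428,205),85),two(S(269,164),D(428,205)))
print('plain top',onplane('scene',S(411,190),60),onplane('side',D(313,265),60))
for c in ((38,436),(270,549),(318,492)): print('plate0 sc',onplane('scene',S(*c),0))
for c in ((38,430),(270,542),(318,485)): print('plate10 sc',onplane('scene',S(*c),10))
for c in ((250,124),(457,130),(457,86),(255,81)): print('plate10 si',onplane('side',D(*c),10))
print('tips far?',[onplane('side',D(*c),67) for c in ((263,33),(293,35),(420,39),(450,41))])
print('tips scene',[onplane('scene',S(*c),67) for c in ((98,323),(127,337),(277,404),(307,420))])
```

```text
ring (array([607.8, 265.1,  33.5]), np.float64(6.444602100468024)) [610.  252.1  44. ] [609.7 276.3  46. ]
pipe ends [738.4 277.5  46. ] [480.1 272.   46. ] [486.8 249.6  44. ] [738.5 276.7  35. ]
branch top [453.5 -13.4  85. ] [454.5 -10.8  85. ] (array([453.7, -12.5,  84. ]), np.float64(1.7072991797980255))
plain top [546.3  42.1  60. ] [548.8  44.7  60. ]
plate0 sc [ 425.  -262.8    0. ]
plate0 sc [ 621.5 -258.1    0. ]
plate0 sc [ 621.9 -201.8    0. ]
plate10 sc [ 428.3 -264.3   10. ]
plate10 sc [ 623.1 -259.2   10. ]
plate10 sc [ 623.3 -203.2   10. ]
plate10 si [ 621.7 -189.7   10. ]
plate10 si [ 425.1 -197.6   10. ]
plate10 si [ 425.5 -263.    10. ]
plate10 si [ 622.2 -254.1   10. ]
tips far? [array([ 614.9, -257.7,   67. ]), array([ 586.1, -257. ,   67. ]), array([ 465., -261.,   67.]), array([ 436.4, -260.4,   67. ])]
tips scene [array([ 438.8, -200.3,   67. ]), array([ 464.6, -200.5,   67. ]), array([ 589. , -197.1,   67. ]), array([ 614.1, -198.4,   67. ])]
```

The manual's scale: shifts go in shares of 80 cm and turns go in shares of 90 degrees. Converting my numbers, -55 mm / 800 = -0.0688, -46 mm / 800 = -0.0575, -0.143 rad / 1.5708 = -0.091.

nudge_tcp --deltas "0,0,0,0,0,-0.091,85 | 0,0,0,0,0,-0.091,85 | 0,0,0,0,0,-0.0904,85 | -0.0575,-0.0388,0,0,0,0,85 | -0.0688,-0.0438,0,0,0,0,85 | -0.0688,-0.0438,0,0,0,0,85 | -0.0688,-0.0438,0,0,0,0,85 | -0.0688,-0.0438,0,0,0,0,85" --grip_n 80

```text
time_s: 1.15
eef_pos: [479.5, 344.0, 231.2]
ee_rot: [-0.011, 1.0, -0.0, -0.0]
ft_force: [0.4, 0.2, -0.4]
width: 85.0
grasp_force: 0.0
```

nudge_tcp --deltas "-0.0638,-0.0413,0,0,0,0,85 | -0.05,-0.0325,0,0,0,0,85 | -0.0375,-0.0225,0,0,0,0,85 | 0,0,0,0,0,0,85 | 0,0,0,0,0,0,85"

```text
time_s: 1.78
eef_pos: [599.9, 271.3, 230.9]
ee_rot: [-0.011, 1.0, -0.0, -0.0]
ft_force: [-0.6, 0.4, 0.0]
width: 85.0
grasp_force: 0.0
```

Run:
```python
from h import *
s=sensors.state();print(s['eef_pos'],s['ee_rot'],s['q'])
im=cam.read_camera('wrist');cv2.imwrite('pics/w1.png',im[:,:,::-1])
print(proj('wrist',[609.5,264.5,35],(s['eef_pos'],s['ee_rot'])))
```

```text
[599.89172099 271.2592452  230.92325936] [-1.06689972e-02  9.99942973e-01 -6.58853844e-05 -4.68613675e-04] [ 3.53900667e-01  5.50671175e-01  1.34457343e+00  2.01790475e-04
  1.24727496e+00 -1.23829830e+00]
[251.15339608 170.73445125]
```

View pics/w1.png

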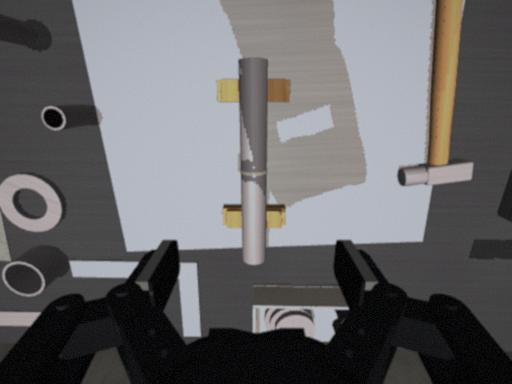

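Wrist view: pipe runs from (254,60) to (254,262), with the ring at (253,172) and the fingers straddling its line. The prediction agrees within about 2 px.

Run:
```python
from h import *
s=sensors.state();P=(s['eef_pos'],s['ee_rot'])
im=cam.read_camera('wrist').astype(int)
# pipe edges per row: pipe vs background via strong gradients
g=cv2.cvtColor(im.astype('uint8'),cv2.COLOR_RGB2GRAY)
g=cv2.GaussianBlur(g,(3,3),0);gx=cv2.Sobel(g,cv2.CV_32F,1,0)
for v in (70,110,130,140,150,160,184,190,198,235,245):
    r=np.abs(gx[v]);l=230+np.argmax(r[230:249]);h=260+np.argmax(r[260:278])
    print(v,l,h,np.round(onplane('wrist',((l+h)/2,v),42,P),1))
print(onplane('wrist',(253,172),52,P),onplane('wrist',(253,170),52,P))
```

```text
70 238 267 [491.  264.6  42. ]
110 239 267 [534.1 265.9  42. ]
130 239 267 [557.1 266.3  42. ]
140 239 266 [569.1 266.   42. ]
150 239 266 [581.3 266.2  42. ]
160 239 266 [593.8 266.4  42. ]
184 240 266 [625.  267.6  42. ]
190 240 266 [633.1 267.7  42. ]
198 240 267 [644.1 268.6  42. ]
235 241 266 [698.  269.5  42. ]
245 241 266 [713.4 269.8  42. ]
[606.40599623 267.34799398  52.        ] [603.88652584 267.30290695  52.        ]
```

In the tool's units: 55 mm / 800 = 0.0688, 40 mm / 800 = 0.05.

nudge_tcp --deltas "-0.01,-0.0063,0.05,0,0,0,85 | 0,0,0.0688,0,0,0,85 | 0,0,0.0688,0,0,0,85 | 0,0,0.05,0,0,0,85 | 0,0,0.03,0,0,0,85 | 0,0,0,0,0,0,85 | 0,0,0,0,0,0,85"

```text
time_s: 2.75
eef_pos: [609.1, 266.8, 18.8]
ee_rot: [-0.011, 1.0, 0.0, 0.001]
ft_force: [-0.2, -1.1, 0.7]
width: 85.2
grasp_force: 0.0
```

nudge_tcp --deltas "0,0,0,0,0,0,20 | 0,0,0,0,0,0,20 | 0,0,0,0,0,0,20 | 0,0,0,0,0,0,20 | 0,0,0,0,0,0,20 | 0,0,0,0,0,0,20" --grip_n 80

```text
time_s: 3.5
eef_pos: [609.1, 266.5, 18.2]
ee_rot: [-0.011, 1.0, 0.0, 0.001]
ft_force: [-0.9, 1.0, 5.9]
width: 32.0
grasp_force: 79.1
```

In the tool's units: -50 mm / 800 = -0.0625, -45 mm / 800 = -0.0563.

nudge_tcp --deltas "0,0,-0.0125,0,0,0,20 | 0,0,-0.0375,0,0,0,20 | 0,0,-0.0625,0,0,0,20 | 0,0,-0.0563,0,0,0,20 | 0,0,-0.0313,0,0,0,20 | 0.0025,-0.0188,0,0,0,0,20 | 0.0063,-0.0375,0,0,0,0,20 | 0.0113,-0.0563,0,0,0,0,20"

```text
time_s: 4.5
eef_pos: [593.2, 174.3, 175.1]
ee_rot: [-0.011, 1.0, -0.0, -0.002]
ft_force: [0.7, -0.8, -5.6]
width: 31.7
grasp_force: 80.4
```

nudge_tcp --deltas "0.0113,-0.06,0,0,0,0,20 | 0.0125,-0.0625,0,0,0,0,20 | 0.0125,-0.0625,0,0,0,0,20 | 0.0125,-0.0625,0,0,0,0,20 | 0.0125,-0.0625,0,0,0,0,20 | 0.0125,-0.0625,0,0,0,0,20 | 0.01,-0.0563,0,0,0,0,20 | 0.0063,-0.0375,0,0,0,0,20"

```text
time_s: 5.5
eef_pos: [528.3, -200.8, 175.5]
ee_rot: [-0.01, 1.0, 0.001, -0.001]
ft_force: [-0.1, 0.1, -6.0]
width: 31.7
grasp_force: 80.4
```

nudge_tcp --deltas "0.005,-0.025,0,0,0,0,20 | 0.0013,-0.0138,0,0,0,0,20 | 0,0,0,0,0,0,20 | 0,0,0,0,0,0,20 | 0,0,0,0,0,0,20"

```text
time_s: 6.12
eef_pos: [526.3, -229.0, 177.3]
ee_rot: [-0.011, 1.0, 0.0, -0.0]
ft_force: [-0.5, -0.6, -6.5]
width: 31.9
grasp_force: 80.4
```

Run:
```python
from h import *
s=sensors.state();print(s['eef_pos'],s['ee_rot'])
im=cam.read_camera('wrist');cv2.imwrite('pics/w2.png',im[:,:,::-1])
```

```text
[ 526.3057592  -228.95407632  177.26544053] [-1.10982072e-02  9.99938410e-01  7.23403079e-05 -3.73021233e-05]
```

View pics/w2.png

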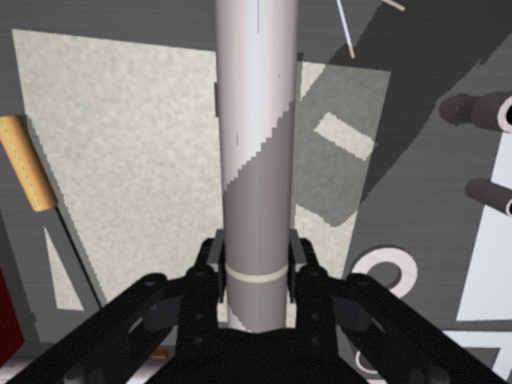

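Ring is at about (257,278), between the fingers; the pipe hides the saddles. I'll check the ring offset and pitch, and the saddles in the scene/side views.

Run:
```python
from h import *
s=sensors.state();P=(s['eef_pos'],s['ee_rot'])
print(onplane('wrist',(257,279),211,P))
# pitch: half-angle width -> axis distance at two rows
T=np.array(cam.camera_model('wrist')['tool_from_camera'])
for v,l,h in ((20,217,297),(240,224,291)):
    o,a=ray('wrist',(l,v),P);_,b=ray('wrist',(h,v),P)
    # project on plane perpendicular to pipe (world y,z)
    a=a[1:]/np.linalg.norm(a[1:]);b=b[1:]/np.linalg.norm(b[1:])
    th=np.arccos(a@b)/2;D=17/np.sin(th);m=(a+b)/np.linalg.norm(a+b)
    c=o[1:]+D*m;x=ray('wrist',((l+h)/2,v),P);t=(c[1]-x[0][2])/x[1][2]
    print('axis x,y,z',(x[0]+t*x[1])[0],c)
a=cam.read_camera('scene')[185:275,130:260,::-1];b=cam.read_camera('side')[60:180,220:360,::-1]
a=cv2.resize(a,None,fx=3,fy=3,interpolation=2);b=cv2.resize(b,None,fx=3,fy=3,interpolation=2)
c=np.zeros((360,390+420,3),'uint8');c[:270,:390]=a;c[:,390:]=b;cv2.imwrite('pics/c3.png',c[:,:800])
```

```text
[ 526.24688996 -228.95398021  211.        ]
axis x,y,z 413.6290711185045 [-231.4592832   185.33169097]
axis x,y,z 514.4776434693151 [-228.97586044  195.19334788]
```

View pics/c3.png

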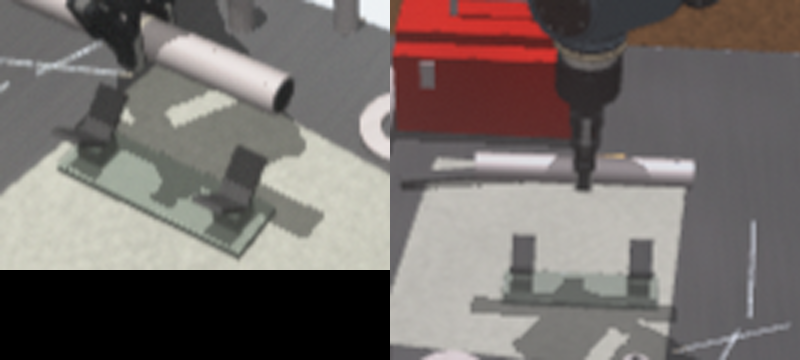

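Run:
```python
from h import *
np.set_printoptions(precision=1,suppress=True)
for p in (0,.03,.06,.1):
  print(p,[proj('side',[526+k*np.cos(p),-229+k*.022,194+k*np.sin(p)]) for k in (-115,-60,60,115)])
g=cv2.cvtColor(cam.read_camera('side'),cv2.COLOR_RGB2GRAY)
for u in (252,256,260,270,302,308,314,318): print(u,g[104:128,u])
```

```text
0 [array([316.8, 117.3]), array([301.4, 116.7]), array([267.9, 115.5]), array([252.7, 115. ])]
0.03 [array([316.7, 118.1]), array([301.4, 117.1]), array([268. , 115.1]), array([252.7, 114.2])]
0.06 [array([316.6, 118.9]), array([301.3, 117.6]), array([268. , 114.7]), array([252.7, 113.4])]
0.1 [array([316.4, 119.9]), array([301.2, 118.1]), array([268.1, 114.1]), array([252.8, 112.3])]
252 [ 60  64  70  70  85 100 135 193 219 220 201 169 138 110  95  87 105 157
 189 190 190 190 190 190]
256 [ 60  65  69  69  84  99 120 179 219 221 205 174 143 114  95  85 101 158
 192 193 190 189 189 188]
260 [ 61  66  69  70  85  98 115 174 218 221 210 179 149 118  98  85 100 156
 191 190 187 185 188 187]
270 [ 59  62  66  69  83  97  98 155 212 223 218 192 158 125 105  91 117 167
 189 187 186 187 187 185]
302 [ 98  97  97  98  98  99  98  99 152 186 162 144 144 138 124 110  95 108
 157 186 185 185 185 184]
308 [ 97  97  97  97  96  96  97  97 133 191 221 222 211 180 151 123 102  96
 145 184 185 187 189 187]
314 [ 99  99 100  99  99  99  99  99 119 144 193 224 216 190 159 131 107  91
 143 186 188 188 187 187]
318 [ 99  98  98  98  97  97  96  97 114 171 217 224 218 195 164 136 110  92
 112 139 129 109 105 114]
```

Pipe is level, the ring is over the saddle centre and the directions agree, so I'll lower it.

In the tool's units: 40 mm / 800 = 0.05, 20 mm / 800 = 0.025.

nudge_tcp --deltas "0,0,0.025,0,0,0,20 | 0,0,0.05,0,0,0,20 | 0,0,0.05,0,0,0,20 | 0,0,0.025,0,0,0,20 | 0,0,0.0075,0,0,0,20 | 0,0,0,0,0,0,20 | 0,0,0,0,0,0,20"

```text
time_s: 7.2
eef_pos: [526.7, -230.0, 52.4]
ee_rot: [-0.011, 1.0, -0.0, 0.001]
ft_force: [-0.5, 0.1, -5.5]
width: 31.9
grasp_force: 80.3
```

nudge_tcp --deltas "0,0,0.0025,0,0,0,20 | 0,0,0.0025,0,0,0,20 | 0,0,0.0013,0,0,0,20 | 0,0,0.0013,0,0,0,20 | 0,0,0,0,0,0,20 | 0,0,0,0,0,0,20"

```text
time_s: 7.95
eef_pos: [526.2, -229.7, 45.3]
ee_rot: [-0.011, 1.0, -0.0, 0.0]
ft_force: [0.9, 0.1, -4.9]
width: 31.9
grasp_force: 80.3
```

In the tool's units: 1 mm / 800 = 0.0013.

nudge_tcp --deltas "0,0,0.0013,0,0,0,20 | 0,0,0.0013,0,0,0,20 | 0,0,0.0013,0,0,0,20 | 0,0,0,0,0,0,20 | 0,0,0,0,0,0,20"

```text
time_s: 8.57
eef_pos: [526.5, -230.2, 42.8]
ee_rot: [-0.011, 1.0, -0.0, 0.001]
ft_force: [-1.5, -4.5, 3.8]
width: 32.0
grasp_force: 81.3
```

In the tool's units: -1 mm / 800 = -0.0013.

nudge_tcp --deltas "0,-0.0013,0,0,0,0,20 | 0,0,0.0013,0,0,0,20 | 0,0,0,0,0,0,20 | 0,0,0,0,0,0,20"

```text
time_s: 9.07
eef_pos: [526.4, -230.8, 42.2]
ee_rot: [-0.011, 1.0, -0.0, 0.0]
ft_force: [-3.7, -0.7, 12.6]
width: 31.9
grasp_force: 82.7
```

Fully seated: lateral force is near zero and vertical support is about 18 N. Now releasing and lifting.

nudge_tcp --deltas "0,0,0,0,0,0,60 | 0,0,0,0,0,0,60 | 0,0,0,0,0,0,60 | 0,0,0,0,0,0,85 | 0,0,0,0,0,0,85"

```text
time_s: 9.7
eef_pos: [526.2, -230.7, 41.2]
ee_rot: [-0.011, 1.0, 0.0, -0.0]
ft_force: [0.4, -0.2, -0.6]
width: 85.0
grasp_force: 0.0
```

nudge_tcp --deltas "0,0,-0.025,0,0,0,85 | 0,0,-0.05,0,0,0,85 | 0,0,-0.0625,0,0,0,85 | 0,0,-0.05,0,0,0,85 | 0,0,-0.025,0,0,0,85 | 0.0125,0.0375,0,0,0,0,85 | 0.0125,0.05,0,0,0,0,85"

```text
time_s: 10.58
eef_pos: [504.3, -160.8, 211.4]
ee_rot: [-0.01, 1.0, -0.0, 0.0]
ft_force: [1.2, 0.1, 0.5]
width: 85.2
grasp_force: 0.0
```

nudge_tcp --deltas "0.0125,0.0625,0,0,0,0,85 | 0.0125,0.0313,0,0,0,0,85 | 0,0,0,0,0,0,85 | 0,0,0,0,0,0,85"

```text
time_s: 11.08
eef_pos: [483.4, -87.1, 211.4]
ee_rot: [-0.011, 1.0, -0.0, 0.0]
ft_force: [-0.5, -0.1, 0.2]
width: 84.9
grasp_force: 0.0
```

Run:
```python
from h import *
s=sensors.state();P=(s['eef_pos'],s['ee_rot']);print(P)
im=cam.read_camera('wrist');cv2.imwrite('pics/w4.png',im[:,:,::-1])
print(proj('wrist',[526,-229,76],P),proj('wrist',[454,-12,85],P))
```

```text
(array([483.4446801 , -87.08985924, 211.43653031]), array([-1.06073277e-02,  9.99943703e-01, -1.52156889e-04,  2.26860760e-04]))
[127.53936442 211.18138971] [332.72529204 152.64011822]
```

View pics/w4.png

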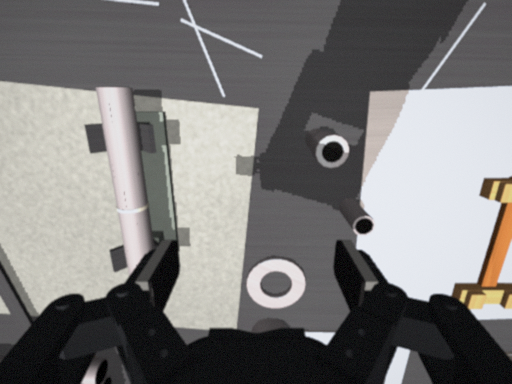

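Pipe lies in both V's, ring at (131,210). Branch collar mouth at (332,151), plain stub at (363,225).

Run:
```python
from h import *
np.set_printoptions(precision=1,suppress=True)
s=sensors.state();P=(s['eef_pos'],s['ee_rot']);im=cam.read_camera('wrist')
g=cv2.cvtColor(im,cv2.COLOR_RGB2GRAY)
m=(g>130).astype('uint8')[125:180,305:352]
n,l,st,c=cv2.connectedComponentsWithStats(m);k=1+np.argmax(st[1:,4]);ys,xs=np.nonzero(l==k)
e=cv2.fitEllipse(cv2.convexHull(np.c_[xs,ys].astype('int32')));print(e,st[k]);uv=(e[0][0]+305,e[0][1]+125)
print('branch',uv,onplane('wrist',uv,85,P))
d=(g<45).astype('uint8')[138:165,318:346];ys,xs=np.nonzero(d);uv2=(xs.mean()+318,ys.mean()+138);print('hole',uv2,onplane('wrist',uv2,85,P))
# ring visible midpoint (117..147): rays through ring ends, axis at z=59
for uv in ((131,210),(117,209),(147,209)): print('ring',onplane('wrist',uv,72,P))
for n,uv in (('scene',None),):
  pass
a=cam.read_camera('scene')[200:275,140:240,::-1];cv2.imwrite('pics/c5.png',cv2.resize(a,None,fx=6,fy=6,interpolation=2))
print(proj('scene',[526,-229,76]))
```

```text
((27.45856475830078, 25.29307746887207), (30.763595581054688, 34.04636001586914), 47.35272216796875) [ 12  10  33  32 453]
branch (332.4585647583008, 150.29307746887207) [451.7 -12.7  85. ]
hole (np.float64(332.2517730496454), np.float64(151.66666666666666)) [453.1 -12.8  85. ]
ring [ 526.2 -227.1   72. ]
ring [ 525.3 -242.7   72. ]
ring [ 524.6 -209.1   72. ]
[183.4 229.3]
```

View pics/c5.png

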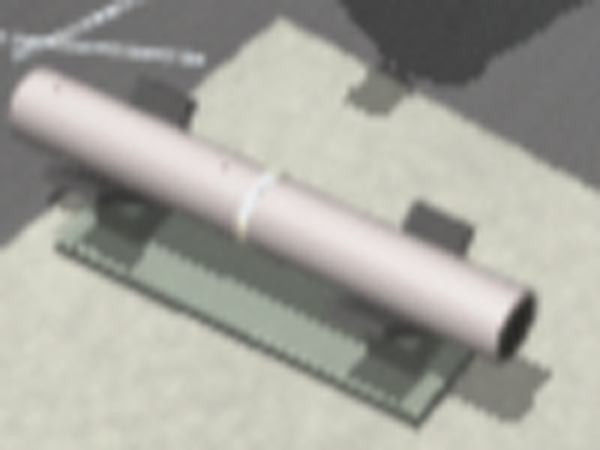

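In the tool's units: 50 mm / 800 = 0.0625, 45 mm / 800 = 0.0563.

nudge_tcp --deltas "0.015,0.0375,0,0,0,0,85 | 0.015,0.0413,0,0,0,0,85 | 0.0063,0.015,0.0125,0,0,0,85 | 0,0,0.0563,0,0,0,85 | 0,0,0.0625,0,0,0,85 | 0,0,0.0438,0,0,0,85 | 0,0,0.02,0,0,0,85 | 0,0,0,0,0,0,85"

```text
time_s: 12.22
eef_pos: [452.0, -12.7, 54.0]
ee_rot: [-0.01, 1.0, 0.0, -0.001]
ft_force: [-0.2, 0.1, 0.9]
width: 85.0
grasp_force: 0.0
```

nudge_tcp --deltas "0,0,0,0,0,0,85"

```text
time_s: 12.35
eef_pos: [453.0, -12.6, 55.7]
ee_rot: [-0.01, 1.0, -0.0, 0.0]
ft_force: [0.4, -1.3, 0.8]
width: 85.1
grasp_force: 0.0
```

nudge_tcp --deltas "0,0,0,0,0,0,45 | 0,0,0,0,0,0,45 | 0,0,0,0,0,0,40 | 0,0,0,0,0,0,36 | 0,0,0,0,0,0,20 | 0,0,0,0,0,0,20 | 0,0,0,0,0,0,20" --grip_n 60

```text
time_s: 13.22
eef_pos: [452.7, -12.2, 55.6]
ee_rot: [-0.011, 1.0, -0.0, 0.0]
ft_force: [-0.5, 1.2, 6.2]
width: 32.2
grasp_force: 59.1
```

nudge_tcp --deltas "0,0,-0.0125,0,0,0,20 | 0,0,-0.0313,0,0,0,20 | 0,0,-0.05,0,0,0,20 | 0,0,-0.0563,0,0,0,20 | 0,0,-0.025,0,0,0,20 | 0,0,0,0,0,0,20 | 0,0,0,0,0,0,20 | 0,0,0,0,0,0,20"

```text
time_s: 14.22
eef_pos: [451.9, -12.2, 194.2]
ee_rot: [-0.011, 1.0, 0.0, -0.001]
ft_force: [-0.1, -0.1, -1.6]
width: 32.1
grasp_force: 59.8
```

In the tool's units: -45 mm / 800 = -0.0563, -42 mm / 800 = -0.0525.

nudge_tcp --deltas "-0.0063,-0.0188,0,0,0,0,20 | -0.0125,-0.0375,0,0,0,0,20 | -0.0163,-0.0525,0,0,0,0,20 | -0.0175,-0.0563,0,0,0,0,20 | -0.0163,-0.0525,0,0,0,0,20 | -0.0113,-0.0375,0,0,0,0,20 | -0.0063,-0.0188,0,0,0,0,20 | 0,0,0,0,0,0,20"

```text
time_s: 15.22
eef_pos: [526.0, -230.3, 194.8]
ee_rot: [-0.01, 1.0, 0.0, -0.0]
ft_force: [-0.3, 1.1, -2.2]
width: 32.2
grasp_force: 60.0
```

nudge_tcp --deltas "0,0,0.0125,0,0,0,20 | 0,0,0.0213,0,0,0,20 | 0,0,0.015,0,0,0,20 | 0,0,0.0075,0,0,0,20 | 0,0,0,0,0,0,20 | 0,0,0,0,0,0,20 | 0,0,0,0,0,0,20"

```text
time_s: 16.1
eef_pos: [526.3, -229.8, 150.7]
ee_rot: [-0.011, 1.0, -0.0, 0.0]
ft_force: [0.5, 0.3, -1.8]
width: 32.7
grasp_force: 60.0
```

Run:
```python
from h import *
np.set_printoptions(precision=1,suppress=True)
s=sensors.state();print(s['eef_pos'],s['joint_velocities'])
a=cam.read_camera('scene')[150:265,130:230,::-1];b=cam.read_camera('side')[85:185,235:335,::-1]
a=cv2.resize(a,None,fx=4,fy=4,interpolation=2);b=cv2.resize(b,None,fx=4,fy=4,interpolation=2)
c=np.zeros((460,800,3),'uint8');c[:,:400]=a;c[:400,400:]=b;cv2.imwrite('pics/c6.png',c)
for p in ([526,-230,76],[526,-230,91],[526,-230,176]): print((proj('scene',p)-[130,150])*4,(proj('side',p)-[235,85])*4+[400,0])
```

```text
[ 526.3 -229.8  150.7] [0. 0. 0. 0. 0. 0.]
[212.7 318.2] [593.5 227. ]
[210.3 302.5] [594.1 214.4]
[195.7 207.7] [597.8 140.2]
```

View pics/c6.png

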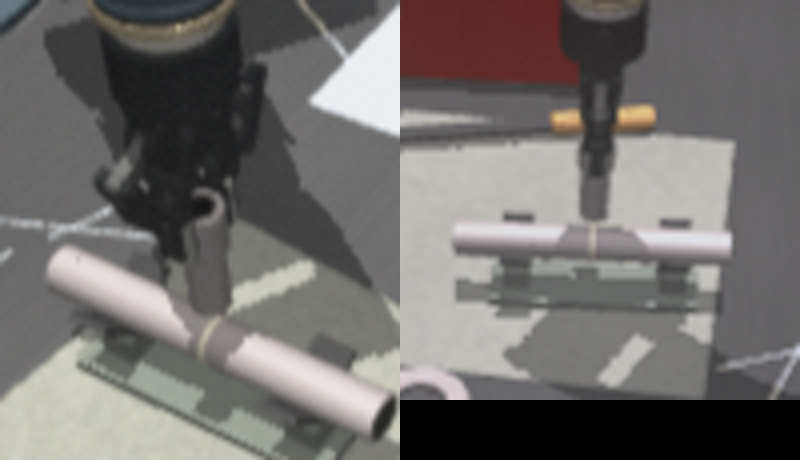

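The branch hangs upright over the ring: foot axis at (594,217) against ring (593,240) in the side view, and (210,305) over ring (215,322) in the scene view. It's about 19 mm clear, so I'll lower it 3 mm and settle.

In the tool's units: 3 mm / 800 = 0.0038.

nudge_tcp --deltas "0,0,0.0038,0,0,0,20 | 0,0,0,0,0,0,20 | 0,0,0,0,0,0,20 | 0,0,0,0,0,0,20 | 0,0,0,0,0,0,20 | 0,0,0,0,0,0,20"

```text
time_s: 16.95
eef_pos: [526.2, -229.7, 147.3]
ee_rot: [-0.011, 1.0, 0.0, 0.0]
ft_force: [-0.1, -0.4, -1.5]
width: 32.3
grasp_force: 60.0
```

```bash
python3 -c "
from workcell import arm, cam, sensors, close_job
print(close_job())"
```

```text
the job is handed in; nothing more can be done
None
```

The pipe is seated in both V-saddles and released, and the branch stub is held upright over the chalk ring about 15 mm above the pipe; I handed the job in at about 17 s, and no verdict was returned.

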